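Lock the rail with the stop pin

ROBOT

A 6-joint arm with a two-finger parallel gripper is mounted at the origin on the work surface. World frame = base frame: x ahead of the robot, y to its left, z up, the work surface at z = 0. Lengths are in m, angles in rad, forces in N, time in s.
With the tool pointing down it reaches from about 0.35 to 0.975 m from the base axis. Payload 4.9 kg.
Tool frame: the origin (TCP) lies midway between the tips of the shut fingers; the grasp point (between the pads) lies 19 mm behind it; z points along the fingers, y is the direction in which the jaws open and shut (so a half turn about z gives the same grasp; the last joint's range is limited). The gripper opens to 85 mm and grips with 20 to 120 N. Pads are 22 mm wide; open, the fingers measure 114 mm over their backs; the gripper's body (76 mm by 85 mm) begins 54 mm behind the grasp point. The pads swing forward as they close: fully open they stand 13 mm farther back than shut.
Start: joints at [1.071, 0.053, 1.613, -0, 1.476, -0.119], TCP at [0.232, 0.58, 0.195] pointing down, gripper open.
Joint ranges: [-3.01, 3.01], [-1.01, 2.22], [0.06, 2.58], [-1.02, 4.17], [0.09, 2.62], [-3.14, 3.14]. Speed limits (rad/s): [2.57, 2.57, 3.14, 3.14, 3.14, 3.14].

INTERFACE

Orientations are given as a rotation vector (axis times angle).
In Python, from station import ctrl gives the robot as it stands.
- The arm moves only by the tool play_rows, never from a script. Its argument "motion" is a list that holds one entry, the list of rows, each a list of 7 numbers: the closure, from -1 (fully open) to 1 (shut), then the shift along the tool's x, y, z in cm, then the turn, a rotation vector about the tool's x, y, z in degrees. A call has 1 to 20 rows; each row is the pose to reach, as a shift and turn from the pose measured when the call began, along the tool's axes at that moment; what a row does not reach only later rows make up. A row lasts 1/8 s, in which the tool goes at most 62.5 mm and 10.7 degrees, less where a joint would pass 70% of its speed; a pose out of reach is approached as far as the arm can. A call with a gripper value outside its range is refused whole. The fingers move at their own pace and stop on an object; "newtons" is the grip in N (left out, the last holds). Time passes only in rows, so rows that repeat a pose let the fingers close. It gives the time, the measured TCP pose, the force and the opening at its end, in the units of the state.
- ctrl.get_obs(): the state, without advancing time (a new reading comes with each control period).
- ctrl.get_image(name): name is "scene" or "side" or "wrist"; returns a dict with "color" (480x640x3 uint8, red, green, blue), "mtx" (3x3 intrinsics, pixels), "T" (4x4, takes a point from camera to world coordinates). Camera axes: x right, y up, looking along -z (the intrinsics and any distortion apply to the point x, -y, -z); pixel columns grow to the right and rows downward; lengths in m; the calibration is good to about 2 mm. A picture is of the moment at which its call begins. There is no depth.
- ctrl.finish_job(): hands the job in, once; it reports no verdict.
The state is a dict: "t": time; "q": joint angles; "dq": joint speeds; "effort": joint torques, N m; "tool_pos": TCP position; "tool_rot": TCP orientation; "contact_force": force on the tool from outside, world axes, zero at the start; "wrist_torque": the same for the moment, N m; "opening": finger opening in m.
Only numpy, scipy, OpenCV 4.12 (cv2) and the standard library are available. Lean on these libraries where they do the work, as an engineer would, in place of code of your own. Each camera call takes 0.05 s, during which the arm holds its last target.

TASK

Lock the oak rail in the drilling jig with the stop pin: using the fingertips only, push the pin along the long leg of the L-shaped slot to the corner, then round the corner and along the short leg fully home, so that its head presses the rail up against the fence. Never lift the pin out of the slot or tip it over; leave the other loose things (drill bush, oak offcut, chuck key, bar clamp) where they are.

Things in the scene. Friction and masses are not known exactly. Their poses are not given: they have to be found in the camera images.
- jig: drilling jig fixed to the table: plywood plate 260 (its x) by 240 mm (its y); origin at the centre of the underside, z up, plate top 30 mm up. The L slot, 19 mm wide, 20 mm deep, has its centre line (x, y in mm) from (-40, -60) along +y to the corner (-40, 60), then along +x to (31, 60). Aluminium fence along y at x 89 to 109 mm, 25 mm above the plate top
- slot_corner (a point): point on the slot's centre line at the corner, at plate-top height; axes parallel to the jig's. The pin's centre can travel 1.5 mm beyond it along the jig's +y before the slot's rigid end wall stops it
- slot_end (a point): point on the slot's centre line where the pin's centre stands when fully home at the end of the short leg, at the height of the plate top; axes parallel to the jig's
- stop_pin: loose steel pin, 0.3 to 0.5 kg: cylindrical head 44 mm in diameter, 40 mm high, with two dark bands, resting on the plate top; shank 16 mm in diameter reaching 17 mm down into the slot. Origin on its axis at the head's underside, z up. It starts in the long leg, at least 75 mm from the corner, and slides when pushed low on the head (2 to 6 N)
- rail (a joint): oak rail 36 wide (jig x), 320 long (jig y), 34 mm high lying on the plate beside the fence; it slides only along the jig's +x, 0 (near face at jig x = 41 mm) to 0.012 m (against the fence, near face at jig x = 53 mm). It starts at 0 to 0.003 and adds about 1.5 N, with a bump when first met
- bush: bystander: loose steel drill bush (ring) 26 mm in diameter, 25 mm high, standing on the plate between the long leg and the rail; origin at the centre of its underside
- offcut: bystander: oak offcut 70 x 45 x 32 mm on the table; origin at the centre of its underside
- key: bystander: T-shaped drill chuck key, 87 mm long, 13 mm high, lying on the table beside the jig; origin at table height near the middle of its shaft, which lies along its x
- clamp: bystander: steel bar clamp with a wooden handle, 330 mm long, 18 mm high, lying on the table; origin at table height, its bar along x from -130 to 170 mm, jaws to -y by up to 85 mm, handle tip at (-70, -68)
Things that resemble listed ones, but are neither listed nor needed, are in the scene too. Leave any green or orange look-alike of the stop_pin alone.

How it is judged:
By the outcome, as a careful person would: the job done as asked, in the order asked, and still so for the second after the job is handed in, with the robot touching nothing.
It also fails if it takes over 58 s, if anything falls off the work surface, if the arm or the gripper's body presses on something with over 40 N, if the wrist force passes 120 N, or if a joint passes its speed limit or range.

## Working session

There is one attempt and no reset: what is moved stays moved. The work goes in short steps, Python scripts to look and compute and a tool call to move; the robot and the scene stay as the last step left them, time stands still between calls to the robot, and variables do not carry over. Pictures are saved under pics/ and viewed, and the job is handed in when it is done.

Besides the shell and the picture viewer there is one more tool, called as name([rows], argument=value, ...), one row to a line, values as JSON. play_rows: Moves the arm, as the interface text tells. Its arguments: {"type":"object","properties":{"motion":{"type":"array"},"newtons":{"type":"number"}},"required":["motion"]}

```bash
mkdir -p pics; ls
python3 - <<'E'
from station import ctrl
import cv2,numpy as np
o=ctrl.get_obs()
for k,v in o.items(): print(k,np.round(v,4))
for n in ["scene","side","wrist"]:
    i=ctrl.get_image(n); cv2.imwrite(f"pics/{n}0.png",i["color"][:,:,::-1]); print(n,np.round(i["mtx"],2).tolist(),np.round(i["T"],4).tolist(),[k for k in i])
E
```

```text
pics
t 0.0
q [ 1.071   0.0534  1.6143  0.      1.476  -0.119 ]
dq [-0.0005  0.0017  0.0003 -0.0015  0.0004 -0.0002]
effort [-1.00000e-04 -3.93716e+01 -3.70162e+01 -2.00000e-04  7.40000e-03
  0.00000e+00]
tool_pos [0.232  0.5796 0.1935]
tool_rot [-0.5945 -3.0842  0.0031]
contact_force [ 0.6803 -0.6439  0.3954]
wrist_torque [ 0.0328 -0.0034 -0.01  ]
opening 0.0855
scene [[509.15, 0.0, 322.01], [0.0, 509.15, 236.97], [0.0, 0.0, 1.0]] [[0.1533, -0.7175, 0.6795, 1.1889], [0.9881, 0.1, -0.1173, -0.1182], [0.0162, 0.6894, 0.7242, 0.8076], [0.0, 0.0, 0.0, 1.0]] ['color', 'mtx', 'T']
side [[489.86, 0.0, 317.35], [0.0, 489.86, 243.73], [0.0, 0.0, 1.0]] [[0.9825, 0.1364, -0.1267, 0.3661], [-0.186, 0.6937, -0.6958, -0.6269], [-0.007, 0.7072, 0.707, 0.712], [0.0, 0.0, 0.0, 1.0]] ['color', 'mtx', 'T']
wrist [[352.37, 0.0, 319.78], [0.0, 352.37, 232.81], [0.0, 0.0, 1.0]] [[0.3727, -0.8903, -0.2618, 0.1658], [0.928, 0.357, 0.1069, 0.6062], [-0.0017, -0.2828, 0.9592, 0.3731], [0.0, 0.0, 0.0, 1.0]] ['color', 'mtx', 'T']
```

View pics/scene0.png

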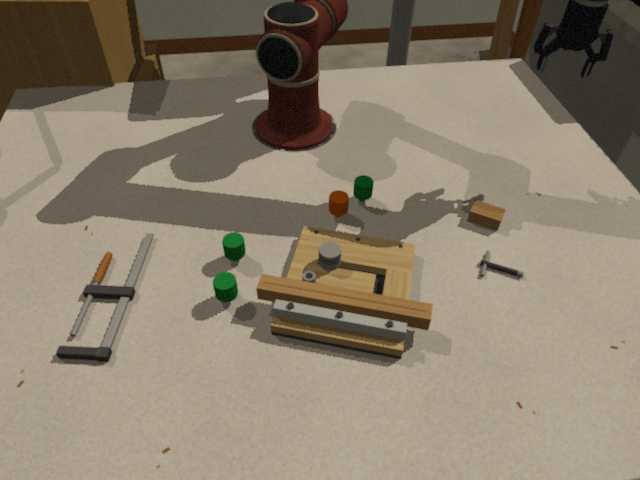

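View pics/side0.png

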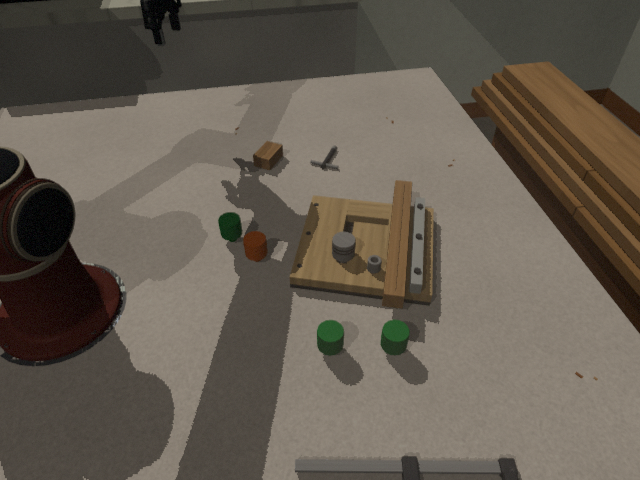

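View pics/wrist0.png

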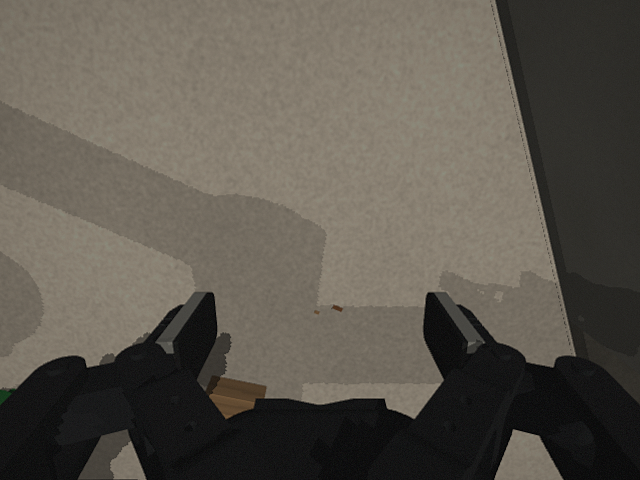

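Candidates for the stop pin in the scene picture: grey steel cylinder in the slot at (330,255), green look-alikes at (363,188), (234,246) and (226,287), and an orange one at (339,204). I choose the grey one in the slot; the bush is the small ring at (309,277). Next, close crops to check.

Run:
```python
import cv2
a=cv2.imread("pics/scene0.png")[220:360,250:440]; cv2.imwrite("pics/sc_crop.png",cv2.resize(a,None,fx=4,fy=4,interpolation=cv2.INTER_CUBIC))
a=cv2.imread("pics/side0.png")[170:310,280:450]; cv2.imwrite("pics/si_crop.png",cv2.resize(a,None,fx=4,fy=4,interpolation=cv2.INTER_CUBIC))
```

```text
(no output)
```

View pics/sc_crop.png

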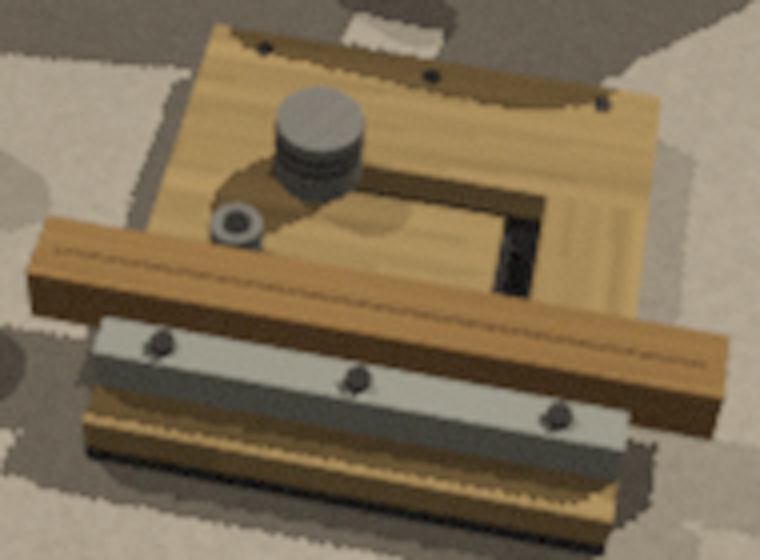

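View pics/si_crop.png

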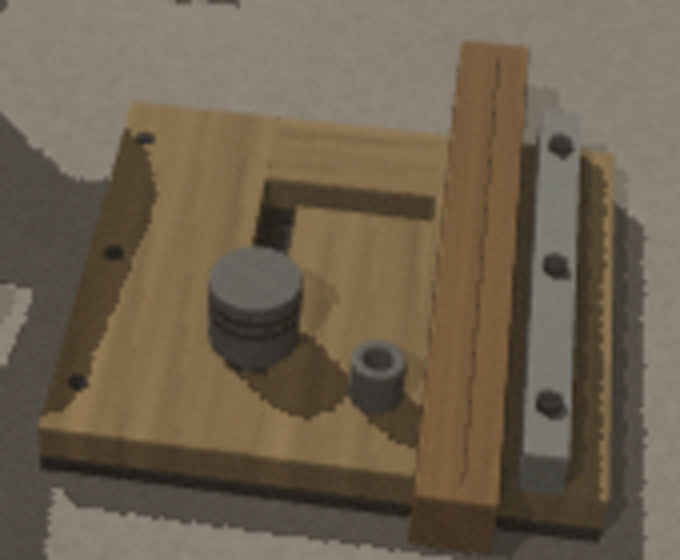

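```bash
cat > h.py <<'E'
import numpy as np
C={'scene':(np.array([[509.15,0,322.01],[0,509.15,236.97],[0,0,1]]),np.array([[0.1533,-0.7175,0.6795,1.1889],[0.9881,0.1,-0.1173,-0.1182],[0.0162,0.6894,0.7242,0.8076],[0,0,0,1]])),
'side':(np.array([[489.86,0,317.35],[0,489.86,243.73],[0,0,1]]),np.array([[0.9825,0.1364,-0.1267,0.3661],[-0.186,0.6937,-0.6958,-0.6269],[-0.007,0.7072,0.707,0.712],[0,0,0,1]]))}
def ray(c,p,K=None,T=None):
    if K is None: K,T=C[c]
    d=np.linalg.inv(K)@[p[0],p[1],1]; d=T[:3,:3]@(d*[1,-1,-1]); return T[:3,3],d/np.linalg.norm(d)
def plane(c,p,z,K=None,T=None):
    o,d=ray(c,p,K,T); return o+d*(z-o[2])/d[2]
def proj(c,X,K=None,T=None):
    if K is None: K,T=C[c]
    x=T[:3,:3].T@(np.asarray(X)-T[:3,3])*[1,-1,-1]; u=K@x; return u[:2]/u[2]
def tri(p,q,A=(None,None),B=(None,None)):
    o1,d1=ray('scene',p,*A); o2,d2=ray('side',q,*B)
    s=np.linalg.lstsq(np.c_[d1,-d2],o2-o1,rcond=None)[0]
    a,b=o1+s[0]*d1,o2+s[1]*d2; return (a+b)/2,np.linalg.norm(a-b)
E
python3 - <<'E'
from h import *
sc=lambda x,y:(250+x/4-.375,220+y/4-.375); si=lambda x,y:(280+x/4-.375,170+y/4-.375)
P={'backleft(-x,-y)':(sc(215,25),si(40,430)),'(-x,+y)':(sc(658,97),si(132,102)),
'(+x,-y)':(sc(87,415),si(603,503)),'(+x,+y)':(sc(613,520),si(613,157)),'pintop':(sc(319,122),si(255,282)),'slotcorner outer':(sc(543,197),si(266,183)),
'bushtop':(sc(237,221),si(378,357)),'rail -y near top':(sc(46,220),si(417,500)),'rail +y near':(sc(727,339-2),si(462,43)),}
for k,(a,b) in P.items():
    X,e=tri(a,b); print(k,np.round(X,4),round(e,4), 'z30:',plane('scene',a,.03)[:2].round(4),plane('side',b,.03)[:2].round(4))
E
```

```text
backleft(-x,-y) [ 0.4213 -0.028   0.0284] 0.0034 z30: [ 0.4212 -0.0269] [ 0.4219 -0.0314]
(-x,+y) [0.506  0.195  0.0298] 0.0012 z30: [0.5056 0.1955] [0.5061 0.194 ]
(+x,-y) [ 0.6611 -0.1183  0.0284] 0.005 z30: [ 0.6602 -0.1163] [ 0.6613 -0.122 ]
(+x,+y) [0.748  0.1046 0.028 ] 0.0047 z30: [0.7473 0.1061] [0.7474 0.0996]
pintop [0.5313 0.01   0.066 ] 0.0019 z30: [0.4983 0.017 ] [0.5408 0.0443]
slotcorner outer [0.5631 0.1191 0.0278] 0.0026 z30: [0.5636 0.1195] [0.5629 0.115 ]
bushtop [ 0.5786 -0.0373  0.0546] 0.0025 z30: [ 0.5575 -0.0337] [ 0.587  -0.0168]
rail -y near top [ 0.5705 -0.127   0.061 ] 0.0024 z30: [ 0.5437 -0.1265] [ 0.5808 -0.1046]
rail +y near [0.6824 0.1715 0.0621] 0.0024 z30: [0.6596 0.1851] [0.6983 0.2092]
```

The crops confirm it: the grey banded head sits in the long leg (scene ~(330,251)), with the bush clear of it and the slot corner at the far end. Two-view heights (plate 28–30 mm, head top 66 mm) roughly agree with the text. Next I work out the jig frame and the first move.

```bash
cat >> h.py <<'E'
from scipy.spatial.transform import Rotation as Ro
th=np.radians(-20.7); J0=np.array([.5841,.0383]); ex=np.array([np.cos(th),np.sin(th),0]); ey=np.array([-np.sin(th),np.cos(th),0]); Z=np.array([0,0,1.])
def j2w(x,y,z): # jig mm -> world; z world mm
    p=ex*x/1e3+ey*y/1e3; return np.array([J0[0]+p[0],J0[1]+p[1],z/1e3])
def w2j(p):
    d=np.array([p[0]-J0[0],p[1]-J0[1],0]); return np.round([d@ex*1e3,d@ey*1e3,p[2]*1e3],1)
def orient(leg,tilt=8):
    t=np.radians(tilt); push=ey if leg==1 else ex
    z=-Z*np.cos(t)+push*np.sin(t); y=ex if leg==1 else ey
    x=np.cross(y,z); return np.c_[x,y,z]
def move(ctrl,x,y,z,leg=None,tilt=8):
    o=ctrl.get_obs(); R=Ro.from_rotvec(o['tool_rot']).as_matrix()
    T=orient(leg,tilt) if leg else R
    s=R.T@(j2w(x,y,z)-o['tool_pos'])*100; w=Ro.from_matrix(R.T@T).as_rotvec(degrees=True)
    print('t',round(o['t'],2),'now jig',w2j(o['tool_pos']),'F jig',np.round([o['contact_force']@ex,o['contact_force']@ey,o['contact_force'][2]],1),'open',round(o['opening'],4)); print(' shift cm',s.round(2),'turn deg',w.round(1));
E
python3 - <<'E'
from station import ctrl
from h import *
print(orient(1).round(3).tolist(),orient(2).round(3).tolist())
move(ctrl,-40,-105,130,1)
E
```

```text
[[0.35, 0.935, 0.049], [0.926, -0.353, 0.13], [0.139, 0.0, -0.99]] [[-0.926, 0.353, 0.13], [0.35, 0.935, -0.049], [-0.139, 0.0, -0.99]]
t 0.15 now jig [-520.7  382.   193.8] F jig [ 0.5  0.4 -0.7] open 0.0855
 shift cm [-49.02 -47.75   6.45] turn deg [-6.3  6.4 88.7]
```

play_rows([
  [[1, -10, -10, 1, 0, 0, 15], [1, -20, -20, 2, -1, 1, 30], [1, -30, -30, 4, -3, 3, 50], [1, -40, -40, 5, -5, 5, 70], [1, -49, -47.8, 6.4, -6.3, 6.4, 88.7], [1, -49, -47.8, 6.4, -6.3, 6.4, 88.7], [1, -49, -47.8, 6.4, -6.3, 6.4, 88.7], [1, -49, -47.8, 6.4, -6.3, 6.4, 88.7], [1, -49, -47.8, 6.4, -6.3, 6.4, 88.7], [1, -49, -47.8, 6.4, -6.3, 6.4, 88.7], [1, -49, -47.8, 6.4, -6.3, 6.4, 88.7], [1, -49, -47.8, 6.4, -6.3, 6.4, 88.7], [1, -49, -47.8, 6.4, -6.3, 6.4, 88.7], [1, -49, -47.8, 6.4, -6.3, 6.4, 88.7], [1, -49, -47.8, 6.4, -6.3, 6.4, 88.7], [1, -49, -47.8, 6.4, -6.3, 6.4, 88.7], [1, -49, -47.8, 6.4, -6.3, 6.4, 88.7], [1, -49, -47.8, 6.4, -6.3, 6.4, 88.7]],
], newtons=20)

```text
t: 2.4
tool_pos: [0.5092, -0.0461, 0.1306]
tool_rot: [-2.514, -1.739, -0.176]
contact_force: [-0.1, 0.1, -0.6]
opening: -0.0001
```

Run:
```python
from station import ctrl
from h import *
import cv2
i=ctrl.get_image("wrist"); cv2.imwrite("pics/w1.png",i["color"][:,:,::-1]); 
K,T=i["mtx"],i["T"]; 
for X in [j2w(-39.4,-45,70),j2w(-40,60,30),j2w(-130,120,30),j2w(31,60,30)]: print(proj('w',X,K,T).round())
for n,b in [('scene',(220,300,250,440)),('side',(150,310,270,450))]:
    c=ctrl.get_image(n)["color"][b[0]:b[1],b[2]:b[3],::-1]; cv2.imwrite(f"pics/{n}1.png",cv2.resize(c,None,fx=3,fy=3))
move(ctrl,-40,-100,38,1)
```

```text
[320. 160.]
[319.  22.]
[197. -66.]
[413.  22.]
t 2.55 now jig [ -40.1 -105.5  130.5] F jig [-1.   0.  -0.4] open 0.0002
 shift cm [-0.74  0.01  9.24] turn deg [ 0. -0.  0.]
```

View pics/w1.png

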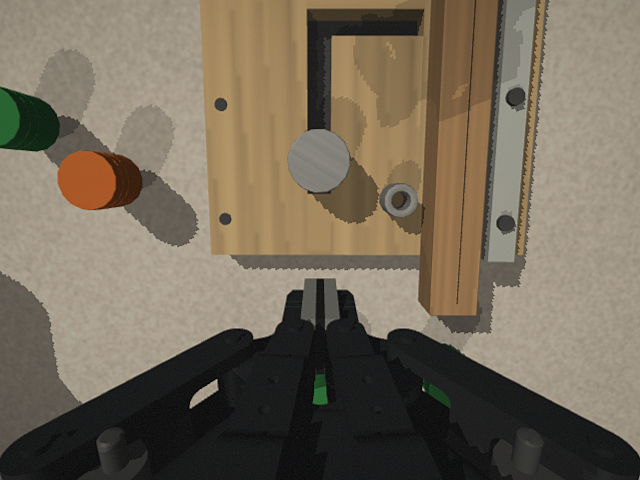

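View pics/side1.png

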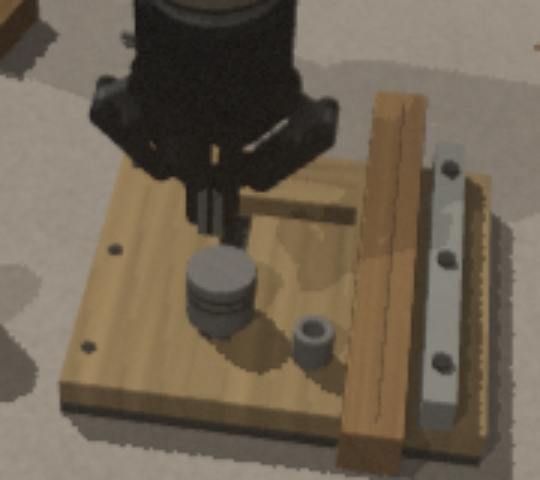

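Wrist view: the head top is at (319,160) and the slot corner at about (319,22). Both match the projections from my jig frame to 1 px. The shut fingers lie on the slot line behind the pin, so I descend.

play_rows([
  [[1, -0.2, 0, 3, 0, 0, 0], [1, -0.5, 0, 6, 0, 0, 0], [1, -0.7, 0, 8.5, 0, 0, 0], [1, -0.74, 0, 9.24, 0, 0, 0], [1, -0.74, 0, 9.24, 0, 0, 0], [1, -0.74, 0, 9.24, 0, 0, 0]],
])

```text
t: 3.3
tool_pos: [0.5123, -0.0414, 0.0394]
tool_rot: [-2.516, -1.74, -0.179]
contact_force: [0.3, 0.3, -0.3]
opening: -0.0004
```

Run:
```python
from station import ctrl
from h import *
import cv2
for n,b in [('scene',(220,300,250,440)),('side',(150,310,270,450))]:
    c=ctrl.get_image(n)["color"][b[0]:b[1],b[2]:b[3],::-1]; cv2.imwrite(f"pics/{n}2.png",cv2.resize(c,None,fx=3,fy=3))
move(ctrl,-40,-80,38,1)
move(ctrl,-40,0,38,1)
```

```text
t 3.4 now jig [ -39.1 -100.    39.3] F jig [-0.1  0.7 -0.2] open 0.0002
 shift cm [ 1.96 -0.09  0.41] turn deg [ 0.1 -0.   0. ]
t 3.4 now jig [ -39.1 -100.    39.3] F jig [-0.1  0.7 -0.2] open 0.0002
 shift cm [ 9.88 -0.09  1.53] turn deg [ 0.1 -0.   0. ]
```

View pics/side2.png

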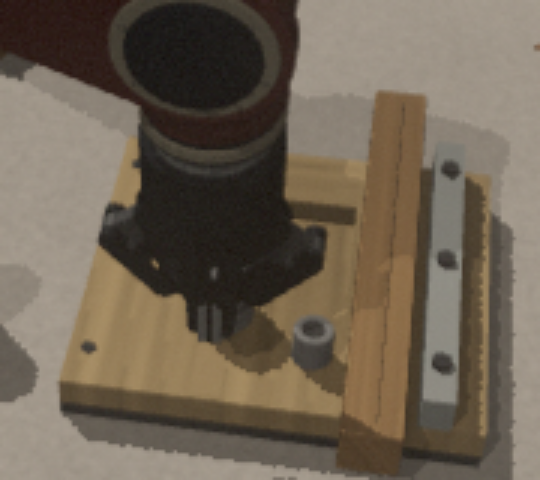

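Fingers are down behind the pin at the right spot (side crop, ~(210,330)) with no contact yet. First slow push.

play_rows([
  [[1, 0.6, -0.05, 0.12, 0, 0, 0], [1, 1.2, -0.05, 0.2, 0, 0, 0], [1, 1.8, -0.05, 0.3, 0, 0, 0], [1, 2.2, -0.05, 0.38, 0, 0, 0], [1, 2.6, -0.05, 0.44, 0, 0, 0], [1, 3.0, -0.05, 0.5, 0, 0, 0], [1, 3.4, -0.05, 0.55, 0, 0, 0], [1, 3.8, -0.05, 0.6, 0, 0, 0], [1, 4.2, -0.05, 0.66, 0, 0, 0]],
])

```text
t: 4.53
tool_pos: [0.5268, -0.0012, 0.0387]
tool_rot: [-2.516, -1.74, -0.179]
contact_force: [-0.7, 0.7, 1.4]
opening: 0.0
```

Run:
```python
from station import ctrl
from h import *
import cv2
i=ctrl.get_image("wrist"); cv2.imwrite("pics/w3.png",i["color"][:,:,::-1])
move(ctrl,-40,0,38,1)
move(ctrl,-40,27,38,1)
```

```text
t 4.58 now jig [-39.6 -56.8  38.7] F jig [-0.4  0.7  1. ] open 0.0003
 shift cm [ 5.62 -0.04  0.87] turn deg [ 0.1 -0.   0. ]
t 4.58 now jig [-39.6 -56.8  38.7] F jig [-0.4  0.7  1. ] open 0.0003
 shift cm [ 8.29 -0.04  1.24] turn deg [ 0.1 -0.   0. ]
```

View pics/w3.png

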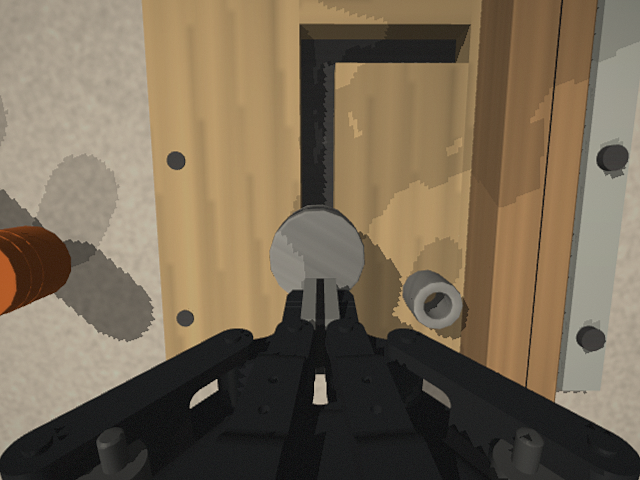

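The head is at (317,250), still upright in the slot, with the bush at (432,298) well clear. I'll add a pin locator to see whether it moved.

```bash
cat >> h.py <<'E'
import cv2
def pinw(i,z=.070):
    # ellipse/circle on top disc in wrist picture: grey pixels, upper arc
    K,T=i['mtx'],i['T']; im=i['color'].astype(int); r,g,b=im[...,0],im[...,1],im[...,2]
    m=((abs(r-b)<14)&(r>85)&(r<200)).astype(np.uint8); m[:, :200]=0; m[:,450:]=0
    m=cv2.morphologyEx(m,cv2.MORPH_OPEN,np.ones((5,5)))
    cs,_=cv2.findContours(m,cv2.RETR_EXTERNAL,cv2.CHAIN_APPROX_NONE)
    c=max(cs,key=cv2.contourArea); h=cv2.convexHull(c)
    P=np.array([w2j(plane('w',p[0],z,K,T))[:2] for p in h])
    # circle fit of radius 22 by least squares
    from scipy.optimize import least_squares
    f=least_squares(lambda v:np.hypot(*(P-v).T)-22,P.mean(0),loss='soft_l1',f_scale=.7)
    return f.x.round(1),cv2.boundingRect(c),np.abs(f.fun).mean().round(2)
E
python3 - <<'E'
from station import ctrl
from h import *
print(pinw(ctrl.get_image("wrist")))
E
```

```text
(array([-40.4, -46.7]), (271, 211, 93, 112), np.float64(1.82))
```

Run:
```python
from station import ctrl
from h import *
i=ctrl.get_image("wrist");K,T=i['mtx'],i['T']
for p in [(317,207),(270,250),(364,250),(301,25),(334,62)]: print(p,w2j(plane('w',p,.07 if p[1]>100 else .03,K,T)))
print(proj('w',j2w(-40,60,30),K,T),proj('w',j2w(-40,-23,70),K,T), proj('w',j2w(-40,-45,70),K,T))
move(ctrl,-40,0,38,1)
```

```text
(317, 207) [-40.3 -22.6  70. ]
(270, 250) [-61.6 -42.   70. ]
(364, 250) [-19.1 -42.1  70. ]
(301, 25) [-48.7  68.7  30. ]
(334, 62) [-31.5  50.7  30. ]
[317.8098302   43.02612562] [317.72703064 207.88271342] [317.78825195 256.40326802]
t 4.67 now jig [-39.6 -57.3  38.7] F jig [-0.3  0.  -0.6] open 0.0001
 shift cm [ 5.66 -0.03  0.86] turn deg [ 0.1 -0.   0.1]
```

Run:
```python
from station import ctrl
from h import *
o=ctrl.get_obs(); i=ctrl.get_image("wrist")
print(o['tool_pos'],Ro.from_rotvec(o['tool_rot']).as_matrix().round(3).tolist())
print('tcp in wrist',proj('w',o['tool_pos'],i['mtx'],i['T']), 'cam rel tool', (Ro.from_rotvec(o['tool_rot']).as_matrix().T@(i['T'][:3,3]-o['tool_pos'])).round(4))
for n,b in [('scene',(200,300,250,440)),('side',(150,310,270,450))]:
    im=ctrl.get_image(n); c=im["color"][b[0]:b[1],b[2]:b[3],::-1]; cv2.imwrite(f"pics/{n}4.png",cv2.resize(c,None,fx=4 if n=='scene' else 3,fy=4 if n=='scene' else 3,interpolation=cv2.INTER_CUBIC))
    print(n,proj(n,o['tool_pos']), proj(n,j2w(-40,-45,70)))
```

```text
[ 0.52677363 -0.00125987  0.0386617 ] [[0.349, 0.936, 0.052], [0.927, -0.353, 0.13], [0.14, 0.002, -0.99]]
tcp in wrist [318.67709682 265.87445275] cam rel tool [ 0.0718  0.0007 -0.1795]
scene [322.80217726 258.59153738] [329.25285349 248.94859339]
side [341.64307854 254.38304494] [342.83163541 238.13032748]
```

View pics/side4.png

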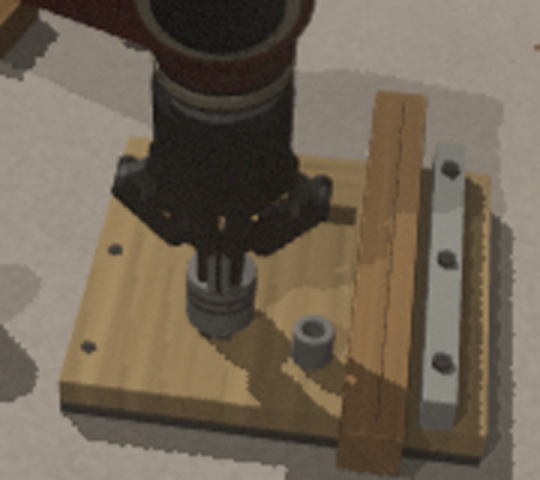

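View pics/scene4.png

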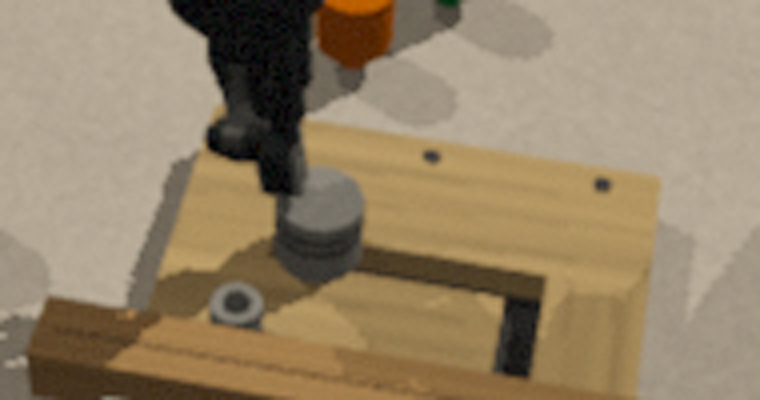

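In the pictures the fingertips sit over the head top (side crop ~(218,288), scene crop ~(280,192)), with no force. So the visible tip is higher than the reported TCP. I triangulate the tip.

Run:
```python
from station import ctrl
from h import *
o=ctrl.get_obs(); A=ctrl.get_image('scene');B=ctrl.get_image('side')
print(np.abs(A['T']-C['scene'][1]).max(),np.abs(B['T']-C['side'][1]).max())
X,e=tri((250+279/4-.4,200+192/4-.4),(270+218/3-.3,150+288/3-.3)); print(X.round(4),e,w2j(X),w2j(o['tool_pos']), o['q'].round(4))
for n,im,b in [('scene',A,(225,275,290,350)),('side',B,(215,275,315,375))]:
    cv2.imwrite(f"pics/{n}5.png",cv2.resize(im["color"][b[0]:b[1],b[2]:b[3],::-1],None,fx=10,fy=10,interpolation=cv2.INTER_CUBIC))
```

```text
4.84557995938939e-05 4.9388354224660924e-05
[ 0.5253 -0.0087  0.0703] 0.0009510614624247558 [-38.4 -64.8  70.3] [-39.6 -57.5  38.7] [-0.2284 -0.0608  2.0058  0.1499  1.1795  0.0765]
```

View pics/scene5.png

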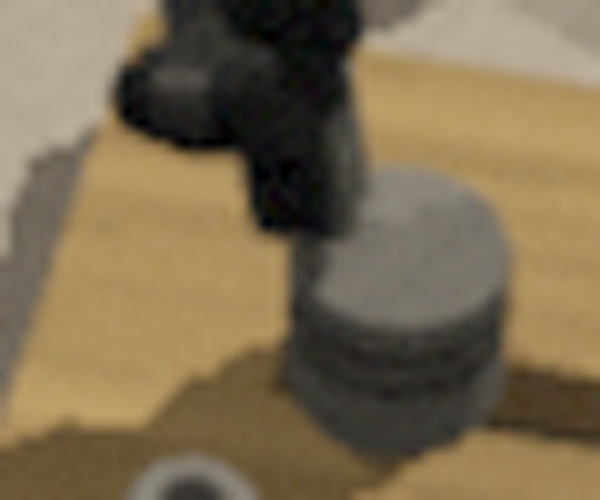

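View pics/side5.png

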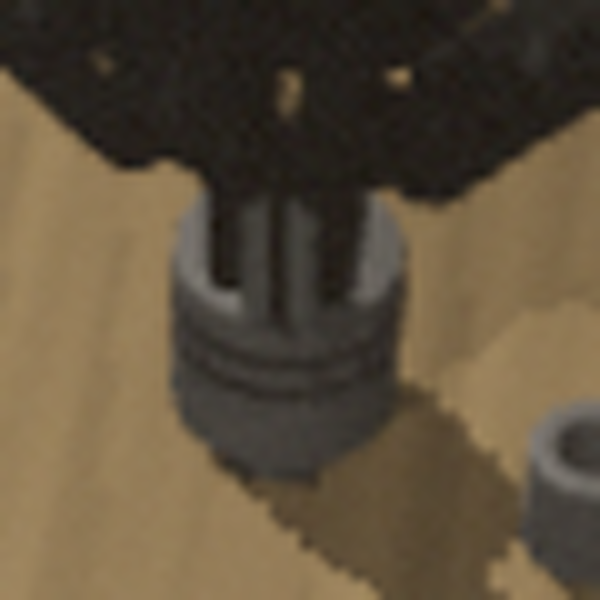

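```bash
python3 - <<'E'
from station import ctrl
from h import *
o=ctrl.get_obs(); R=Ro.from_rotvec(o['tool_rot']).as_matrix(); W=ctrl.get_image('wrist')
for d in (0,.01,.02,.03,.035):
    for dx in (-.011,0,.011):
        X=o['tool_pos']+R@[dx,0,-d]; print(d,dx,w2j(X),'scene5',((proj('scene',X)-[290,225])*10+5).round(),'side5',((proj('side',X)-[315,215])*10+5).round(),'wrist',proj('w',X,W['mtx'],W['T']).round(1))
E
python3 -c "
import cv2
a=cv2.imread('pics/w3.png')[230:340,260:380];cv2.imwrite('pics/w3c.png',cv2.resize(a,None,fx=5,fy=5))"
```

```text
0 -0.011 [-39.6 -68.4  37.1] scene5 [278. 337.] side5 [263. 447.] wrist [318.8 284.4]
0 0 [-39.6 -57.6  38.7] scene5 [332. 341.] side5 [272. 400.] wrist [318.7 265.9]
0 0.011 [-39.6 -46.7  40.2] scene5 [385. 345.] side5 [280. 354.] wrist [318.7 246.8]
0.01 -0.011 [-39.6 -69.8  47. ] scene5 [272. 303.] side5 [264. 416.] wrist [318.7 292.4]
0.01 0 [-39.6 -58.9  48.6] scene5 [326. 307.] side5 [272. 369.] wrist [318.7 273.1]
0.01 0.011 [-39.6 -48.1  50.1] scene5 [379. 311.] side5 [280. 323.] wrist [318.6 253.1]
0.02 -0.011 [-39.6 -71.2  56.9] scene5 [266. 269.] side5 [264. 384.] wrist [318.6 301.3]
0.02 0 [-39.6 -60.3  58.5] scene5 [320. 272.] side5 [272. 337.] wrist [318.6 281.1]
0.02 0.011 [-39.6 -49.5  60. ] scene5 [374. 276.] side5 [280. 291.] wrist [318.5 260.1]
0.03 -0.011 [-39.7 -72.6  66.8] scene5 [259. 234.] side5 [264. 352.] wrist [318.6 311.2]
0.03 0 [-39.7 -61.7  68.4] scene5 [313. 237.] side5 [272. 305.] wrist [318.5 290. ]
0.03 0.011 [-39.7 -50.8  69.9] scene5 [368. 241.] side5 [281. 258.] wrist [318.5 268. ]
0.035 -0.011 [-39.7 -73.3  71.8] scene5 [256. 216.] side5 [264. 336.] wrist [318.5 316.6]
0.035 0 [-39.7 -62.4  73.3] scene5 [310. 220.] side5 [273. 289.] wrist [318.5 294.9]
0.035 0.011 [-39.7 -51.5  74.9] scene5 [365. 223.] side5 [281. 242.] wrist [318.4 272.2]
```

View pics/w3c.png

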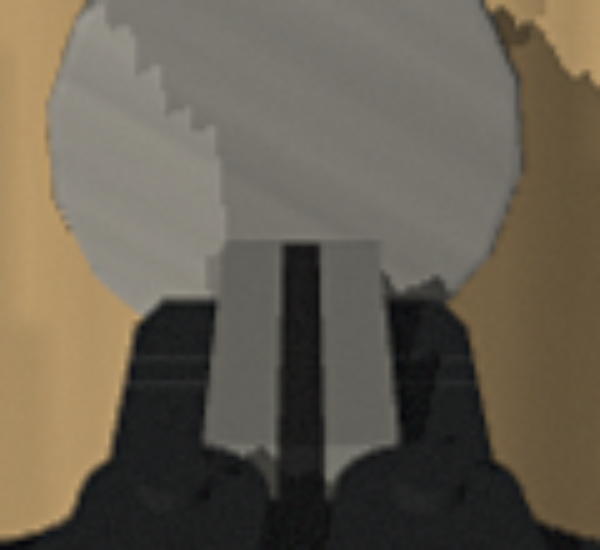

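Reported TCP and visible tips disagree by about 30–35 mm along the tool axis. The pin hasn't moved (~-45). I'll rise, back off behind the pin, and find the true tip height from pictures.

Run:
```python
from station import ctrl
from h import *
move(ctrl,-40,-57,70,1);move(ctrl,-40,-105,70,1);move(ctrl,-40,-105,25,1)
```

```text
t 4.97 now jig [-39.6 -57.6  38.7] F jig [-0.3  0.9  0.3] open 0.0001
 shift cm [ 0.49 -0.03 -3.09] turn deg [ 0.1 -0.   0. ]
t 4.97 now jig [-39.6 -57.6  38.7] F jig [-0.3  0.9  0.3] open 0.0001
 shift cm [-4.26 -0.03 -3.76] turn deg [ 0.1 -0.   0. ]
t 4.97 now jig [-39.6 -57.6  38.7] F jig [-0.3  0.9  0.3] open 0.0001
 shift cm [-4.89 -0.04  0.69] turn deg [ 0.1 -0.   0. ]
```

play_rows([
  [[1, 0.3, 0, -1.8, 0, 0, 0], [1, 0.5, 0, -3.1, 0, 0, 0], [1, -2, 0, -3.4, 0, 0, 0], [1, -4.3, 0, -3.8, 0, 0, 0], [1, -4.3, 0, -3.8, 0, 0, 0], [1, -4.5, 0, -2, 0, 0, 0], [1, -4.7, 0, -0.5, 0, 0, 0], [1, -4.9, 0, 0.7, 0, 0, 0], [1, -4.9, 0, 0.7, 0, 0, 0], [1, -4.9, 0, 0.7, 0, 0, 0]],
])

```text
t: 6.22
tool_pos: [0.5102, -0.046, 0.0249]
tool_rot: [-2.516, -1.74, -0.179]
contact_force: [0.8, 0.5, -0.0]
opening: -0.0002
```

Run:
```python
from station import ctrl
from h import *
move(ctrl,-40,-105,10,1)
o=ctrl.get_obs(); R=Ro.from_rotvec(o['tool_rot']).as_matrix(); W=ctrl.get_image('wrist')
cv2.imwrite("pics/w6.png",W['color'][:,:,::-1])
for n,b in [('scene',(215,275,270,350)),('side',(215,285,305,385))]:
    im=ctrl.get_image(n)['color'][:,:,::-1].copy()
    c=cv2.resize(im[b[0]:b[1],b[2]:b[3]],None,fx=8,fy=8,interpolation=cv2.INTER_CUBIC)
    for d in (0,.02,.03,.04):
        p=((proj(n,o['tool_pos']+R@[0,0,-d])-[b[2],b[0]])*8+4).astype(int); cv2.circle(c,tuple(int(v) for v in p),3,(0,0,255) if d else (255,0,0),-1)
    cv2.imwrite(f"pics/{n}6.png",c)
```

```text
t 6.22 now jig [ -39.4 -105.    24.9] F jig [ 0.5  0.8 -0. ] open -0.0002
 shift cm [-0.21 -0.07  1.48] turn deg [ 0.1 -0.   0. ]
```

View pics/scene6.png

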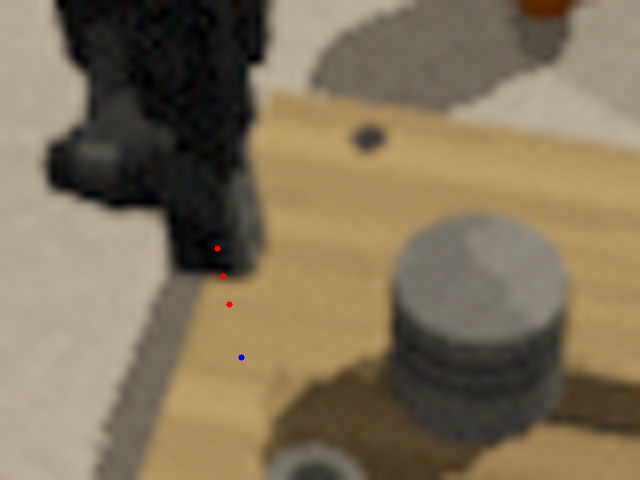

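View pics/side6.png

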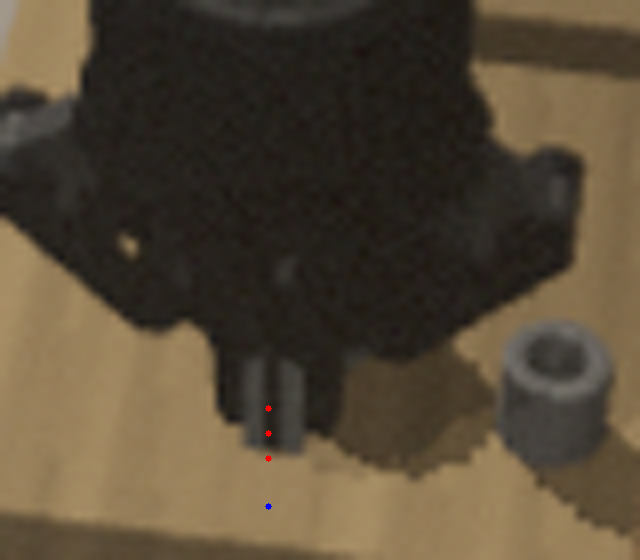

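The tip bottom agrees with d ≈ 30–36 mm in both views (scene crop (230,272), side crop (270,450)). The reported z is already below the plate top with no force, so the true tips are about 32 mm behind the reported TCP. I descend slowly to a reported z of about 7.

play_rows([
  [[1, -0.1, 0, 0.6, 0, 0, 0], [1, -0.15, 0, 1.1, 0, 0, 0], [1, -0.2, 0, 1.5, 0, 0, 0], [1, -0.25, 0, 1.7, 0, 0, 0], [1, -0.25, 0, 1.8, 0, 0, 0]],
])

```text
t: 7.0
tool_pos: [0.5105, -0.0462, 0.0072]
tool_rot: [-2.517, -1.74, -0.18]
contact_force: [0.2, -0.4, -0.1]
opening: 0.0
```

Run:
```python
from station import ctrl
from h import *
move(ctrl,-40,-95,6,1)
o=ctrl.get_obs(); R=Ro.from_rotvec(o['tool_rot']).as_matrix()
for n,b in [('scene',(215,275,270,350)),('side',(215,285,305,385))]:
    im=ctrl.get_image(n)['color'][:,:,::-1].copy()
    c=cv2.resize(im[b[0]:b[1],b[2]:b[3]],None,fx=8,fy=8,interpolation=cv2.INTER_CUBIC)
    for d in (0,.02,.03,.04):
        p=((proj(n,o['tool_pos']+R@[0,0,-d])-[b[2],b[0]])*8+4).astype(int); cv2.circle(c,tuple(int(v) for v in p),3,(0,0,255) if d else (255,0,0),-1)
    cv2.imwrite(f"pics/{n}7.png",c)
```

```text
t 7.0 now jig [ -39.  -105.     7.2] F jig [ 0.4 -0.3 -0.1] open 0.0
 shift cm [ 0.98 -0.1   0.26] turn deg [ 0.2 -0.   0. ]
```

View pics/scene7.png

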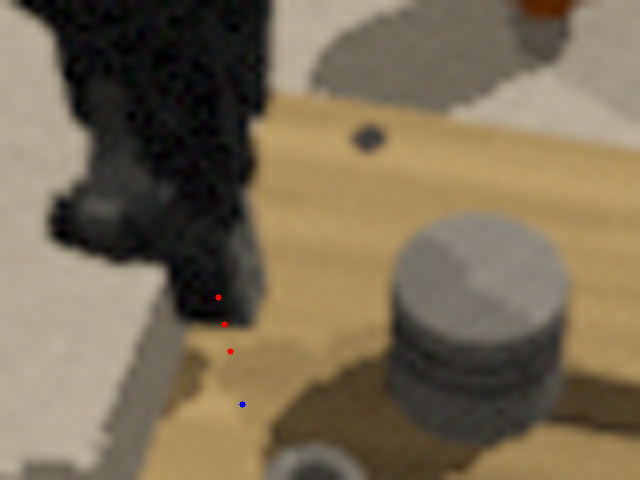

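View pics/side7.png

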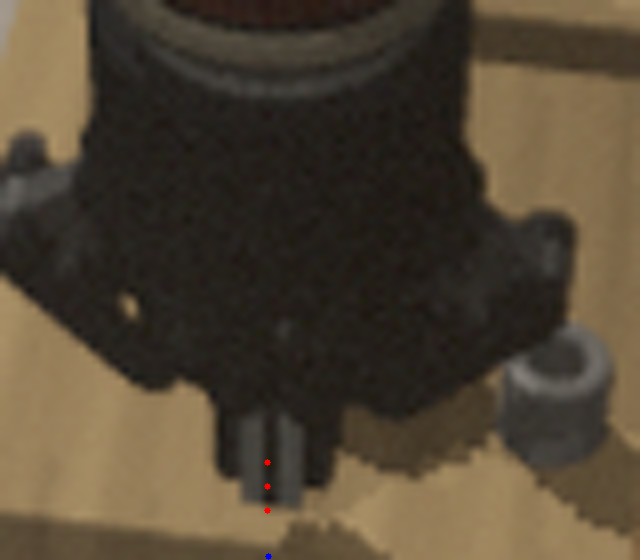

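Tips are now about 10 mm above the plate, behind the head (scene crop: tip (225,325), head (480,330)), and the gripper's linkage is clear above the bush. I push in small steps.

play_rows([
  [[1, 0.9, -0.05, 0.13, 0, 0, 0], [1, 1.8, -0.08, 0.25, 0, 0, 0], [1, 2.6, -0.1, 0.36, 0, 0, 0], [1, 2.9, -0.1, 0.4, 0, 0, 0], [1, 3.3, -0.1, 0.46, 0, 0, 0], [1, 3.7, -0.1, 0.52, 0, 0, 0], [1, 4.1, -0.1, 0.58, 0, 0, 0], [1, 4.5, -0.1, 0.63, 0, 0, 0]],
])

```text
t: 8.1
tool_pos: [0.5258, -0.0033, 0.0074]
tool_rot: [-2.517, -1.74, -0.18]
contact_force: [-1.5, -1.8, 0.3]
opening: -0.0
```

Run:
```python
from station import ctrl
from h import *
move(ctrl,-40,0,6,1)
W=ctrl.get_image('wrist'); cv2.imwrite("pics/w8.png",W['color'][:,:,::-1])
im=ctrl.get_image('scene')['color'][215:295,270:370,::-1]
cv2.imwrite("pics/scene8.png",cv2.resize(im,None,fx=6,fy=6,interpolation=cv2.INTER_CUBIC))
```

```text
t 8.1 now jig [-39.8 -59.5   7.4] F jig [-0.7 -2.2  0.3] open -0.0
 shift cm [ 5.87 -0.02  0.97] turn deg [ 0.2 -0.   0. ]
```

View pics/scene8.png

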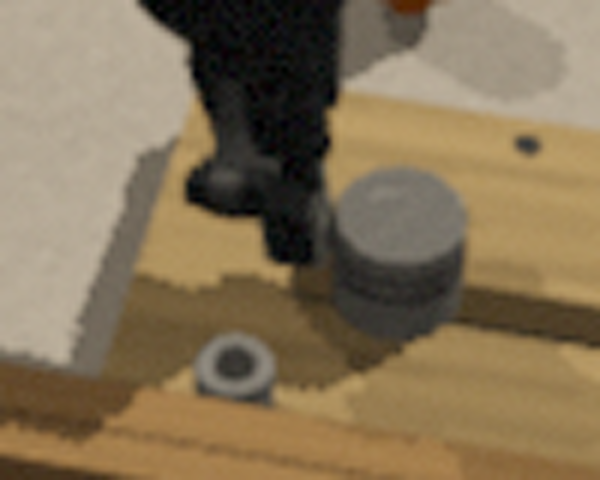

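View pics/w8.png

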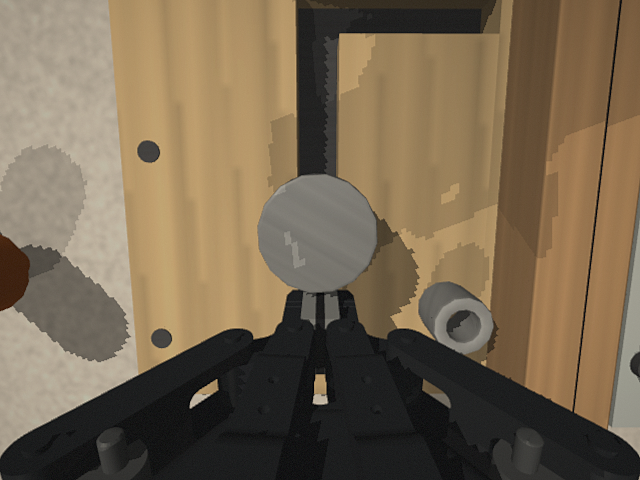

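Contact made, with about 2 N against the push; the pin stays upright in the slot. I go on to about 40 mm before the corner and check again.

play_rows([
  [[1, 0.5, 0, 0.08, 0, 0, 0], [1, 1.0, 0, 0.16, 0, 0, 0], [1, 1.5, 0, 0.24, 0, 0, 0], [1, 2.0, 0, 0.31, 0, 0, 0], [1, 2.5, 0, 0.38, 0, 0, 0], [1, 3.0, 0, 0.45, 0, 0, 0], [1, 3.5, 0, 0.52, 0, 0, 0], [1, 4.0, 0, 0.6, 0, 0, 0]],
])

```text
t: 9.2
tool_pos: [0.5404, 0.0351, 0.0072]
tool_rot: [-2.517, -1.74, -0.18]
contact_force: [-1.7, -3.8, 3.5]
opening: 0.0002
```

Run:
```python
from station import ctrl
from h import *
move(ctrl,-40,27,6,1)
W=ctrl.get_image('wrist'); cv2.imwrite("pics/w9.png",W['color'][:,:,::-1])
K,T=W['mtx'],W['T']
im=ctrl.get_image('scene')['color'][215:315,270:420,::-1]
cv2.imwrite("pics/scene9.png",cv2.resize(im,None,fx=5,fy=5,interpolation=cv2.INTER_CUBIC))
im=W['color'].astype(int); m=((abs(im[...,0]-im[...,2])<16)&(im[...,0]>80)).astype(np.uint8); m[:,:220]=0;m[:,420:]=0;m[288:]=0
cs,_=cv2.findContours(m,cv2.RETR_EXTERNAL,cv2.CHAIN_APPROX_NONE);c=max(cs,key=cv2.contourArea)
b=cv2.boundingRect(c);print(b); print('head centre',w2j(plane('w',(b[0]+b[2]/2,b[1]+b[3]/2),.07,K,T)))
```

```text
t 9.2 now jig [-39.7 -18.4   7.2] F jig [-0.2 -4.2  3.5] open 0.0002
 shift cm [ 4.48 -0.03  0.76] turn deg [ 0.2 -0.   0. ]
(258, 174, 119, 114)
head centre [-40.2   9.8  70. ]
```

View pics/scene9.png

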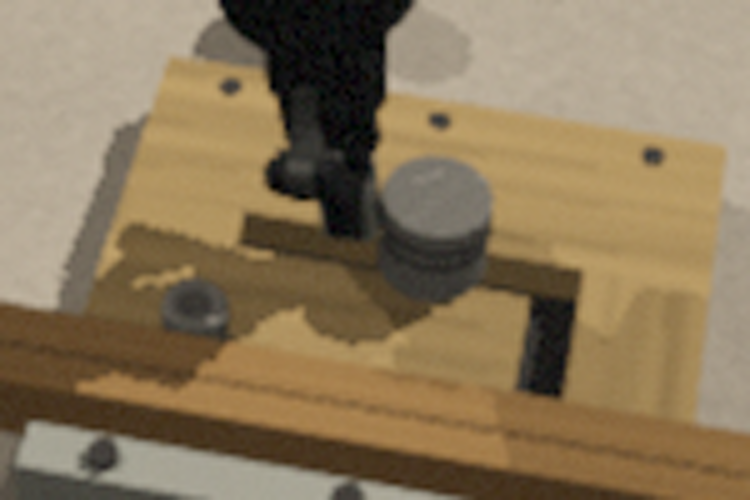

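View pics/w9.png

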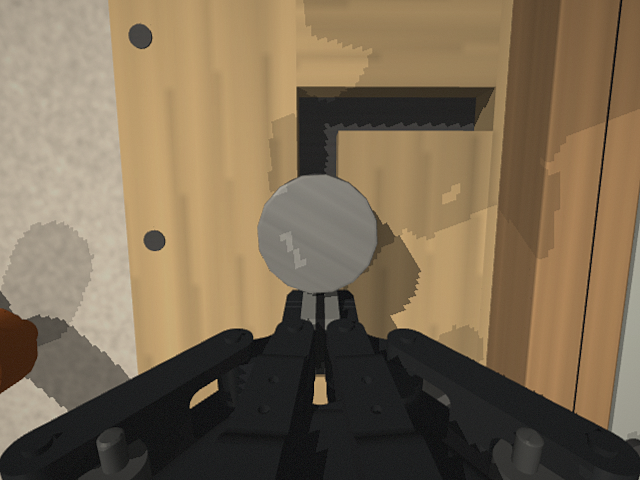

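Pin at jig y ≈ 9, upright, and the bush is untouched. I push on to a few mm short of the corner.

play_rows([
  [[1, 0.5, 0, 0.08, 0, 0, 0], [1, 1.0, 0, 0.16, 0, 0, 0], [1, 1.5, 0, 0.24, 0, 0, 0], [1, 2.0, 0, 0.31, 0, 0, 0], [1, 2.5, 0, 0.38, 0, 0, 0], [1, 3.0, 0, 0.45, 0, 0, 0], [1, 3.5, 0, 0.52, 0, 0, 0], [1, 4.0, 0, 0.6, 0, 0, 0], [1, 4.3, 0, 0.64, 0, 0, 0], [1, 4.6, 0, 0.69, 0, 0, 0], [1, 4.7, 0, 0.7, 0, 0, 0]],
])

```text
t: 10.68
tool_pos: [0.5573, 0.0803, 0.0067]
tool_rot: [-2.516, -1.74, -0.182]
contact_force: [-1.1, -3.0, 2.5]
opening: -0.0001
```

```bash
cat >> h.py <<'E'
def head(ctrl,name):
    W=ctrl.get_image('wrist'); cv2.imwrite(f"pics/{name}.png",W['color'][:,:,::-1]); K,T=W['mtx'],W['T']
    im=W['color'].astype(int); m=((abs(im[...,0]-im[...,2])<16)&(im[...,0]>80)).astype(np.uint8); m[:,:220]=0;m[:,420:]=0;m[286:]=0
    cs,_=cv2.findContours(m,cv2.RETR_EXTERNAL,cv2.CHAIN_APPROX_NONE);c=max(cs,key=cv2.contourArea)
    b=cv2.boundingRect(c); w=b[2]; print(b,'head centre',w2j(plane('w',(b[0]+w/2,b[1]+w/2),.07,K,T)))
    return K,T
E
python3 - <<'E'
from station import ctrl
from h import *
move(ctrl,-40,32,6,1)
head(ctrl,'w10')
E
```

```text
t 10.68 now jig [-39.9  29.8   6.7] F jig [ 0.  -3.1  2.5] open -0.0001
 shift cm [ 0.21 -0.01  0.1 ] turn deg [ 0.2 -0.1  0.1]
(254, 174, 121, 112) head centre [-41.4  56.7  70. ]
```

View pics/w10.png

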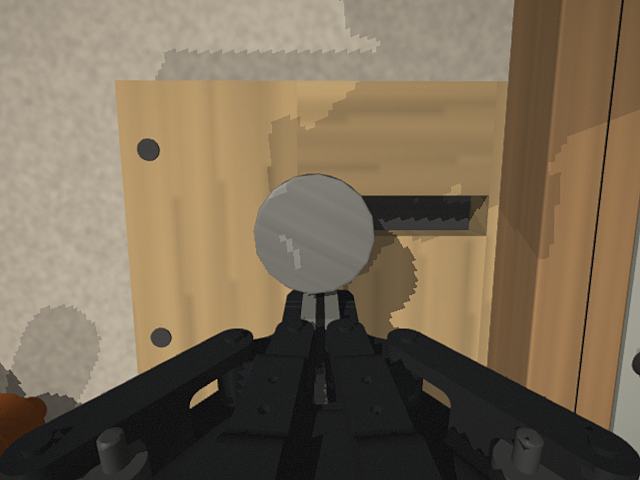

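play_rows([
  [[1, 0.15, 0, 0.02, 0, 0, 0], [1, 0.3, 0, 0.04, 0, 0, 0], [1, 0.3, 0, 0.04, 0, 0, 0]],
])

```text
t: 11.1
tool_pos: [0.5584, 0.0833, 0.0068]
tool_rot: [-2.516, -1.74, -0.182]
contact_force: [-0.6, -3.2, 1.5]
opening: 0.0003
```

Run:
```python
from station import ctrl
from h import *
move(ctrl,-40,35,6,1)
head(ctrl,'w11')
```

```text
t 11.1 now jig [-39.9  33.    6.8] F jig [ 0.6 -3.2  1.5] open 0.0003
 shift cm [ 0.19 -0.01  0.11] turn deg [ 0.2 -0.1  0.1]
(254, 174, 120, 112) head centre [-41.6  60.1  70. ]
```

play_rows([
  [[1, 0.1, 0, 0.02, 0, 0, 0], [1, 0.1, 0, 0.02, 0, 0, 0]],
])

```text
t: 11.4
tool_pos: [0.5588, 0.0842, 0.0067]
tool_rot: [-2.516, -1.74, -0.182]
contact_force: [0.6, -4.3, 2.2]
opening: -0.0
```

Run:
```python
from station import ctrl
from h import *
move(ctrl,-40,20,6,1)
K,T=head(ctrl,'w12')
c=cv2.imread('pics/w12.png')[130:310,230:510]; cv2.imwrite('pics/w12c.png',cv2.resize(c,None,fx=2.8,fy=2.8))
```

```text
t 11.4 now jig [-39.9  34.    6.7] F jig [ 2.1 -3.8  2.2] open -0.0
 shift cm [-1.4  -0.02 -0.13] turn deg [ 0.2 -0.1  0.1]
(253, 174, 121, 112) head centre [-41.7  60.9  70. ]
```

View pics/w12c.png

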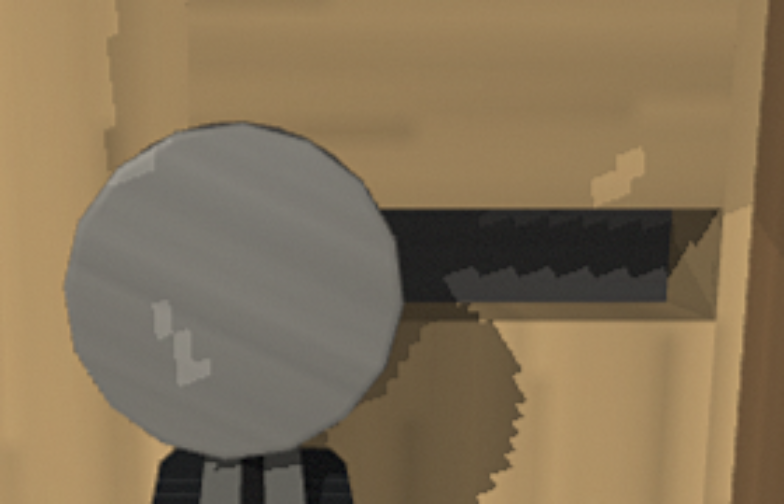

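Run:
```python
from station import ctrl
from h import *
W=ctrl.get_image('wrist');K,T=W['mtx'],W['T']
print(w2j(plane('w',(230+550/2.8,130+208/2.8),.03,K,T)),w2j(plane('w',(230+600/2.8,130+320/2.8),.03,K,T)),w2j(plane('w',(230+717/2.8,130+260/2.8),.03,K,T)))
o=ctrl.get_obs(); print(np.round([o['contact_force']@ex,o['contact_force']@ey],1))
move(ctrl,-40,10,6,1);move(ctrl,-40,10,60,1);
```

```text
[10.5 69.1 30. ] [19.8 50.1 30. ] [39.  60.3 30. ]
[ 0.8 -3.7]
t 11.5 now jig [-39.8  34.    6.7] F jig [ 0.8 -3.7  2. ] open 0.0
 shift cm [-2.38 -0.02 -0.27] turn deg [ 0.2 -0.1  0.1]
t 11.5 now jig [-39.8  34.    6.7] F jig [ 0.8 -3.7  2. ] open 0.0
 shift cm [-1.62  0.01 -5.61] turn deg [ 0.2 -0.1  0.1]
```

The pin is at y ≈ 61 (slot centre line 59.6 in my frame), against or nearly against the corner's end wall and upright. Now back off, rise, and go round to the -x side.

play_rows([
  [[1, -0.8, 0, -0.1, 0, 0, 0], [1, -2.4, 0, -0.3, 0, 0, 0], [1, -2.4, 0, -0.3, 0, 0, 0], [1, -2.0, 0, -3, 0, 0, 0], [1, -1.6, 0, -6.5, 0, 0, 0], [1, -1.4, 0, -8, 0, 0, 0], [1, -1.4, 0, -8, 0, 0, 0]],
])

```text
t: 12.38
tool_pos: [0.5505, 0.0607, 0.085]
tool_rot: [-2.517, -1.741, -0.186]
contact_force: [0.3, -0.1, -1.0]
opening: 0.0001
```

Run:
```python
from station import ctrl
from h import *
move(ctrl,-90,60,85,2)
W=ctrl.get_image('wrist');cv2.imwrite('pics/w13.png',W['color'][:,:,::-1])
```

```text
t 12.38 now jig [-39.3   9.1  85. ] F jig [ 0.4  0.  -1. ] open 0.0001
 shift cm [ 5.05 -5.07  0.7 ] turn deg [  0.4 -12.4 -90.2]
```

View pics/w13.png

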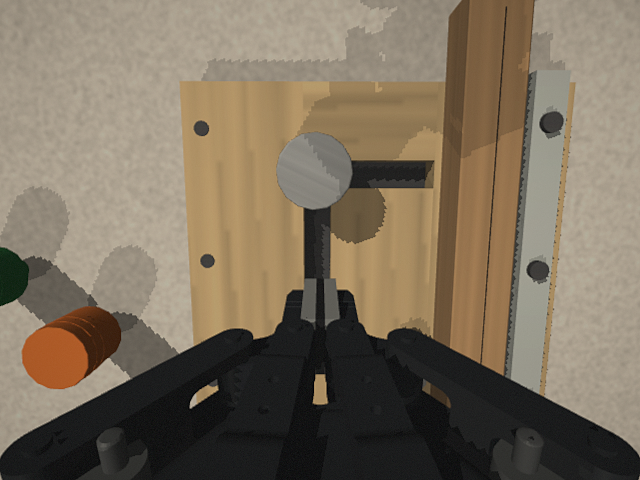

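play_rows([
  [[1, 1, -1, 0.1, 0, -1, -10], [1, 2, -2, 0.3, 0, -3, -20], [1, 3, -3, 0.4, 0, -4, -30], [1, 4, -4, 0.6, 0, -6, -40], [1, 5, -5, 0.7, 0, -7, -50], [1, 5, -5.1, 0.7, 0, -8, -60], [1, 5, -5.1, 0.7, 0, -10, -70], [1, 5, -5.1, 0.7, 0, -11, -80], [1, 5, -5.1, 0.7, 0.4, -12.4, -90.2], [1, 5, -5.1, 0.7, 0.4, -12.4, -90.2], [1, 5, -5.1, 0.7, 0.4, -12.4, -90.2], [1, 5, -5.1, 0.7, 0.4, -12.4, -90.2]],
])

```text
t: 13.92
tool_pos: [0.5194, 0.1259, 0.083]
tool_rot: [0.543, 2.958, -0.038]
contact_force: [0.6, 0.3, 0.1]
opening: 0.0003
```

Run:
```python
from station import ctrl
from h import *
move(ctrl,-90,60,6,2)
W=ctrl.get_image('wrist');cv2.imwrite('pics/w14.png',W['color'][:,:,::-1])
im=ctrl.get_image('side')['color'][150:310,200:450,::-1]
cv2.imwrite("pics/side14.png",cv2.resize(im,None,fx=3,fy=3,interpolation=cv2.INTER_CUBIC))
```

```text
t 13.93 now jig [-91.4  59.1  83. ] F jig [0.5 0.4 0.1] open 0.0003
 shift cm [0.91 0.1  7.65] turn deg [-0.  -0.2 -0.1]
```

View pics/w14.png

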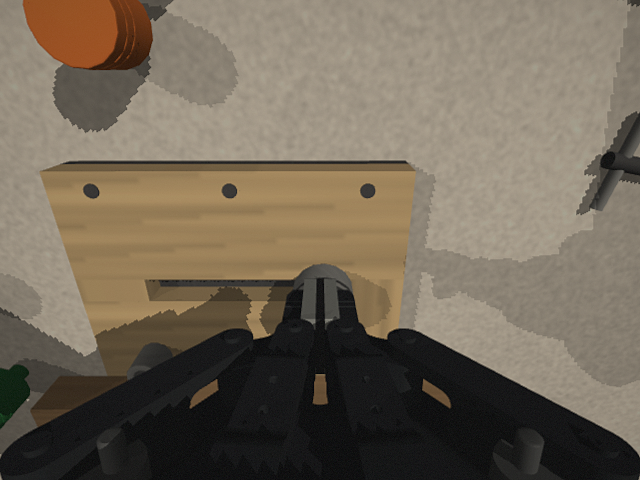

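View pics/side14.png

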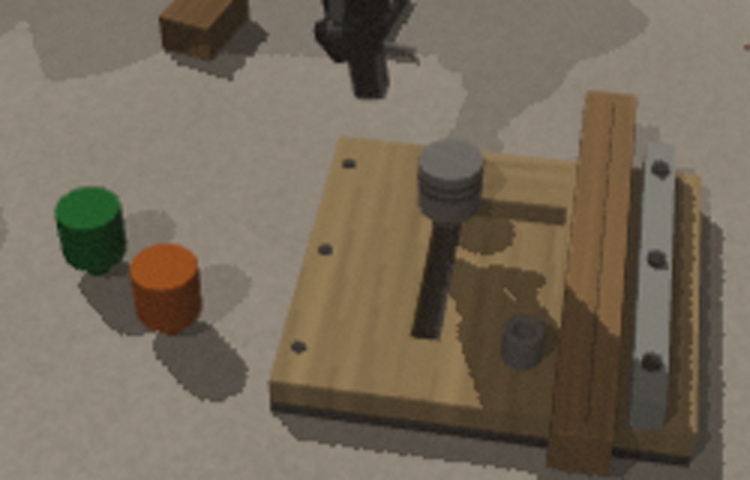

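Side crop: the pin is upright in the corner at (450,180), the fingers are above and to its left, and the orange look-alike at (166,288) is well clear. Descend.

play_rows([
  [[1, 0.3, 0.05, 2.5, 0, 0, 0], [1, 0.6, 0.1, 5, 0, 0, 0], [1, 0.8, 0.1, 6.8, 0, 0, 0], [1, 0.9, 0.1, 7.5, 0, 0, 0], [1, 0.9, 0.1, 7.6, 0, 0, 0], [1, 0.9, 0.1, 7.6, 0, 0, 0]],
])

```text
t: 14.78
tool_pos: [0.5222, 0.1264, 0.0078]
tool_rot: [0.542, 2.956, -0.037]
contact_force: [-0.0, -0.2, 0.9]
opening: 0.0
```

Run:
```python
from station import ctrl
from h import *
move(ctrl,-70,60.5,6.5,2);move(ctrl,-30,60.5,6.5,2)
for n,b in [('side',(160,280,270,450)),('scene',(200,320,330,450))]:
    im=ctrl.get_image(n)['color'][b[0]:b[1],b[2]:b[3],::-1]
    cv2.imwrite(f"pics/{n}15.png",cv2.resize(im,None,fx=4,fy=4,interpolation=cv2.INTER_CUBIC))
```

```text
t 14.78 now jig [-89.   60.5   7.8] F jig [ 0.  -0.2  0.9] open 0.0
 shift cm [-1.87 -0.    0.39] turn deg [ 0.  -0.1 -0.1]
t 14.78 now jig [-89.   60.5   7.8] F jig [ 0.  -0.2  0.9] open 0.0
 shift cm [-5.83  0.    0.95] turn deg [ 0.  -0.1 -0.1]
```

View pics/side15.png

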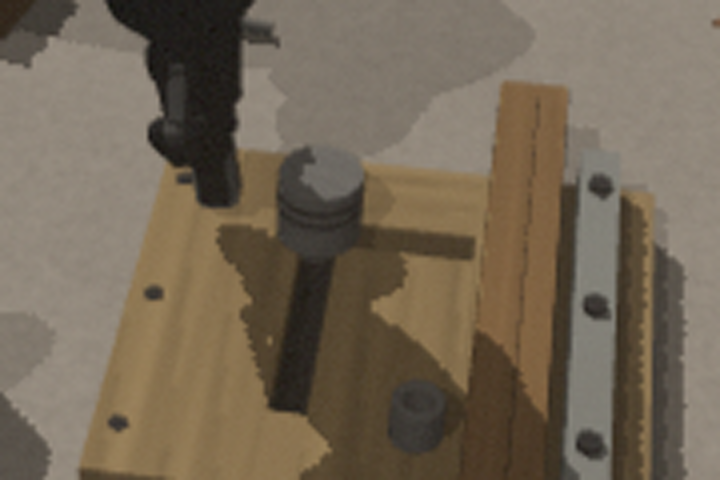

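View pics/scene15.png

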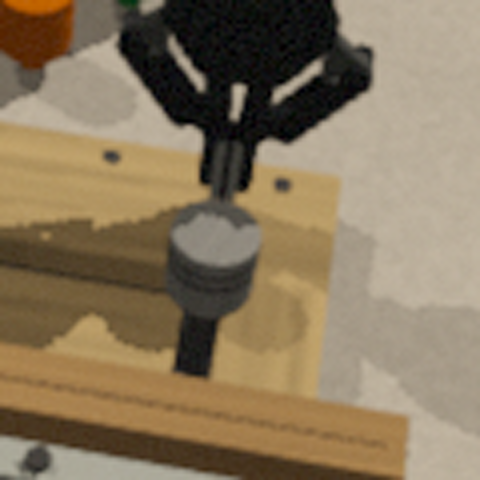

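Everything is aligned: the fingers are behind the head on the short-leg line. Push along +x.

play_rows([
  [[1, -0.8, 0, 0.18, 0, 0, 0], [1, -1.5, 0, 0.3, 0, 0, 0], [1, -1.9, 0, 0.36, 0, 0, 0], [1, -2.3, 0, 0.42, 0, 0, 0], [1, -2.7, 0, 0.48, 0, 0, 0], [1, -3.1, 0, 0.54, 0, 0, 0], [1, -3.5, 0, 0.6, 0, 0, 0], [1, -3.9, 0, 0.65, 0, 0, 0], [1, -4.4, 0, 0.72, 0, 0, 0]],
])

```text
t: 16.0
tool_pos: [0.5641, 0.1105, 0.0067]
tool_rot: [0.541, 2.956, -0.037]
contact_force: [-3.0, 0.6, 1.2]
opening: -0.0001
```

Run:
```python
from station import ctrl
from h import *
move(ctrl,-15,60.5,6.5,2)
for n,b in [('side',(160,280,270,450)),('scene',(200,320,330,450))]:
    im=ctrl.get_image(n)['color'][b[0]:b[1],b[2]:b[3],::-1]
    cv2.imwrite(f"pics/{n}16.png",cv2.resize(im,None,fx=4,fy=4,interpolation=cv2.INTER_CUBIC))
```

```text
t 16.0 now jig [-44.3  60.5   6.7] F jig [-3.  -0.5  1.2] open -0.0001
 shift cm [-2.9   0.    0.42] turn deg [ 0.  -0.1 -0.1]
```

View pics/side16.png

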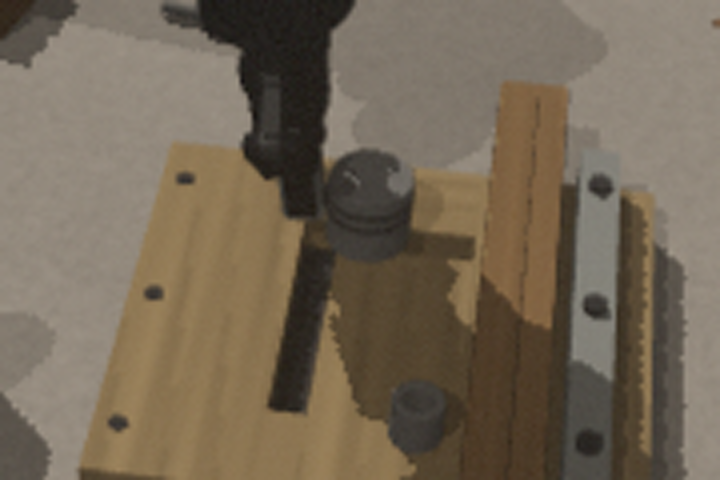

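The pin has rounded the corner, upright, at about 3 N. Continue.

play_rows([
  [[1, -0.5, 0, 0.07, 0, 0, 0], [1, -1.0, 0, 0.14, 0, 0, 0], [1, -1.5, 0, 0.21, 0, 0, 0], [1, -2.0, 0, 0.28, 0, 0, 0], [1, -2.5, 0, 0.36, 0, 0, 0], [1, -2.9, 0, 0.42, 0, 0, 0], [1, -3.2, 0, 0.46, 0, 0, 0], [1, -3.5, 0, 0.5, 0, 0, 0]],
])

```text
t: 17.1
tool_pos: [0.5979, 0.0977, 0.0067]
tool_rot: [0.542, 2.955, -0.037]
contact_force: [-1.4, 1.0, -0.7]
opening: 0.0003
```

Run:
```python
from station import ctrl
from h import *
move(ctrl,0,60.5,6.5,2)
for n,b in [('side',(160,280,270,450)),('scene',(200,320,330,450))]:
    im=ctrl.get_image(n)['color'][b[0]:b[1],b[2]:b[3],::-1]
    cv2.imwrite(f"pics/{n}17.png",cv2.resize(im,None,fx=4,fy=4,interpolation=cv2.INTER_CUBIC))
```

```text
t 17.1 now jig [-8.1 60.5  6.7] F jig [-1.7  0.5 -0.7] open 0.0003
 shift cm [-0.8   0.01  0.14] turn deg [ 0.   0.  -0.1]
```

View pics/side17.png

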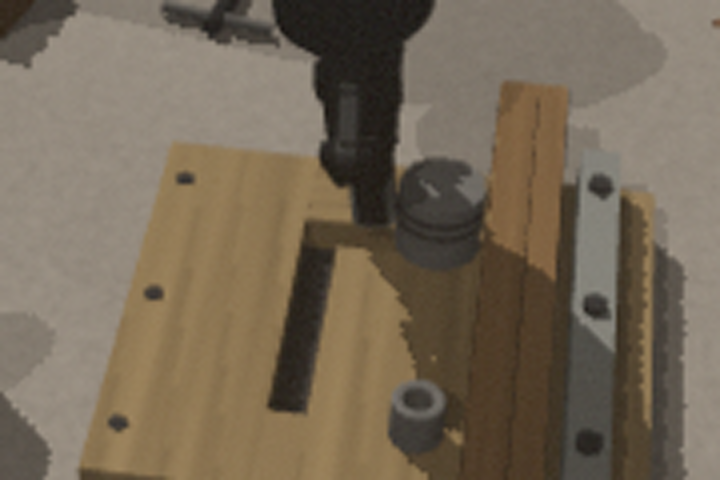

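Pin at x ≈ 20, its head just reaching the rail. Now slowly, in small steps.

play_rows([
  [[1, -0.2, 0, 0.03, 0, 0, 0], [1, -0.4, 0, 0.06, 0, 0, 0], [1, -0.6, 0, 0.09, 0, 0, 0], [1, -0.8, 0, 0.12, 0, 0, 0], [1, -0.9, 0, 0.14, 0, 0, 0]],
])

```text
t: 17.82
tool_pos: [0.6061, 0.0946, 0.0066]
tool_rot: [0.542, 2.955, -0.037]
contact_force: [-5.7, 2.1, 3.2]
opening: 0.0003
```

Run:
```python
from station import ctrl
from h import *
move(ctrl,4,60.5,6.5,2)
for n,b in [('side',(160,280,270,450)),('scene',(200,320,330,450))]:
    im=ctrl.get_image(n)['color'][b[0]:b[1],b[2]:b[3],::-1]
    cv2.imwrite(f"pics/{n}18.png",cv2.resize(im,None,fx=4,fy=4,interpolation=cv2.INTER_CUBIC))
```

```text
t 17.82 now jig [ 0.6 60.5  6.6] F jig [-6.1 -0.   3.2] open 0.0003
 shift cm [-0.33  0.    0.06] turn deg [ 0.  -0.  -0.1]
```

View pics/side18.png

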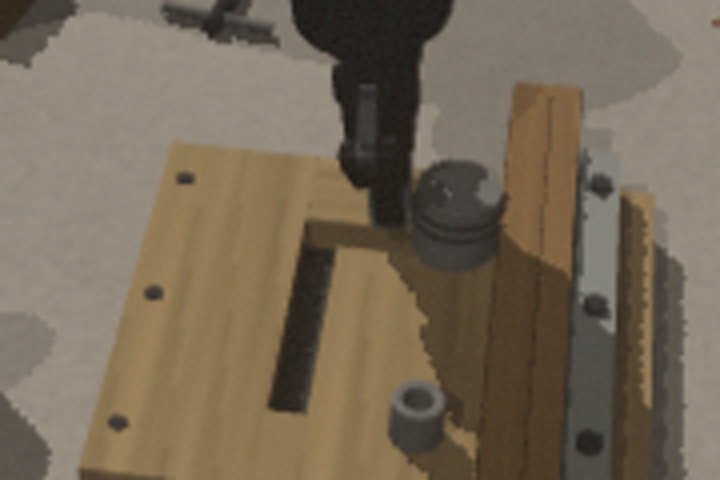

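View pics/scene18.png

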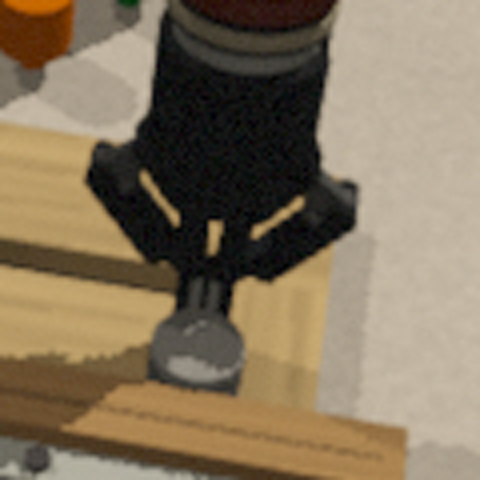

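The rail is moving with the head (6 N), with a small gap left to the fence in the side crop. Continue in 1 mm rows until the force climbs.

play_rows([
  [[1, -0.1, 0, 0.015, 0, 0, 0], [1, -0.2, 0, 0.03, 0, 0, 0], [1, -0.3, 0, 0.05, 0, 0, 0], [1, -0.3, 0, 0.05, 0, 0, 0]],
])

```text
t: 18.42
tool_pos: [0.6084, 0.0938, 0.0066]
tool_rot: [0.542, 2.957, -0.037]
contact_force: [-5.0, 1.3, 3.2]
opening: -0.0001
```

Run:
```python
from station import ctrl
from h import *
move(ctrl,7,60.5,6.5,2)
```

```text
t 18.43 now jig [ 3.1 60.5  6.6] F jig [-5.1 -0.5  3.2] open -0.0001
 shift cm [-0.39  0.    0.07] turn deg [ 0.  -0.1 -0.1]
```

play_rows([
  [[1, -0.1, 0, 0.015, 0, 0, 0], [1, -0.2, 0, 0.03, 0, 0, 0], [1, -0.2, 0, 0.03, 0, 0, 0]],
])

```text
t: 18.8
tool_pos: [0.6083, 0.0938, 0.0065]
tool_rot: [0.543, 2.962, -0.037]
contact_force: [-10.0, 3.0, 7.5]
opening: -0.0001
```

Run:
```python
from station import ctrl
from h import *
move(ctrl,7,60.5,6.5,2)
for n,b in [('side',(160,280,270,450))]:
    im=ctrl.get_image(n)['color'][b[0]:b[1],b[2]:b[3],::-1]
    cv2.imwrite(f"pics/{n}19.png",cv2.resize(im,None,fx=4,fy=4,interpolation=cv2.INTER_CUBIC))
```

```text
t 18.8 now jig [ 3.1 60.5  6.5] F jig [-10.4  -0.7   7.5] open -0.0001
 shift cm [-0.39  0.    0.06] turn deg [-0.  -0.4 -0.1]
```

View pics/side19.png

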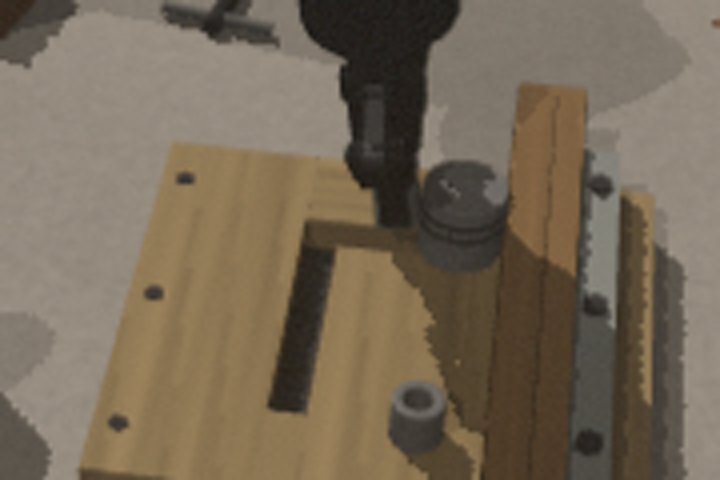

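The TCP stopped at x = 3.1 (predicted ≈ 3 for home) while the force doubled to 10 N: the pin is at the stop. One slightly firmer press to be sure, then back off.

play_rows([
  [[1, -0.2, 0, 0.03, 0, 0, 0], [1, -0.35, 0, 0.05, 0, 0, 0], [1, -0.35, 0, 0.05, 0, 0, 0]],
])

```text
t: 19.23
tool_pos: [0.6082, 0.0938, 0.0065]
tool_rot: [0.545, 2.97, -0.037]
contact_force: [-16.9, 5.2, 13.3]
opening: 0.0001
```

Run:
```python
from station import ctrl
from h import *
move(ctrl,-20,60.5,6.5,2);move(ctrl,-25,60.5,100,2)
```

```text
t 19.23 now jig [ 2.9 60.4  6.5] F jig [-17.6  -1.1  13.3] open 0.0001
 shift cm [ 2.27  0.   -0.28] turn deg [-0.1 -0.9 -0.1]
t 19.23 now jig [ 2.9 60.4  6.5] F jig [-17.6  -1.1  13.3] open 0.0001
 shift cm [ 1.61 -0.02 -9.62] turn deg [-0.1 -0.9 -0.1]
```

play_rows([
  [[1, 0.1, 0, 0, 0, 0, 0], [1, 0.5, 0, -0.05, 0, 0, 0], [1, 1.4, 0, -0.15, 0, -0.5, 0], [1, 2.3, 0, -0.28, 0, -0.9, 0], [1, 2.3, 0, -0.28, 0, -0.9, 0], [1, 2.1, 0, -3, 0, -0.9, 0], [1, 1.8, 0, -7, 0, -0.9, 0], [1, 1.6, 0, -10, 0, -0.9, 0], [1, 6, 0, -14, 0, -0.9, 0], [1, 12, 0, -14, 0, -0.9, 0], [1, 16, 0, -14, 0, -0.9, 0], [1, 16, 0, -14, 0, -0.9, 0], [1, 16, 0, -14, 0, -0.9, 0]],
])

```text
t: 20.85
tool_pos: [0.4444, 0.1565, 0.1263]
tool_rot: [0.541, 2.954, -0.04]
contact_force: [0.7, 0.3, -0.3]
opening: -0.0001
```

Run:
```python
from station import ctrl
from h import *
move(ctrl,-20,60.5,150,2)
for n,b in [('side',(160,310,270,450)),('scene',(220,360,250,440))]:
    I=ctrl.get_image(n)['color'][:,:,::-1]; cv2.imwrite(f'pics/{n}20f.png',I); im=I[b[0]:b[1],b[2]:b[3]]
    cv2.imwrite(f"pics/{n}20.png",cv2.resize(im,None,fx=4,fy=4,interpolation=cv2.INTER_CUBIC))
```

```text
t 20.85 now jig [-172.4   61.2  126.3] F jig [ 0.5  0.5 -0.3] open -0.0001
 shift cm [-15.42  -0.05  -0.21] turn deg [-0.1  0.1 -0.1]
```

View pics/side20.png

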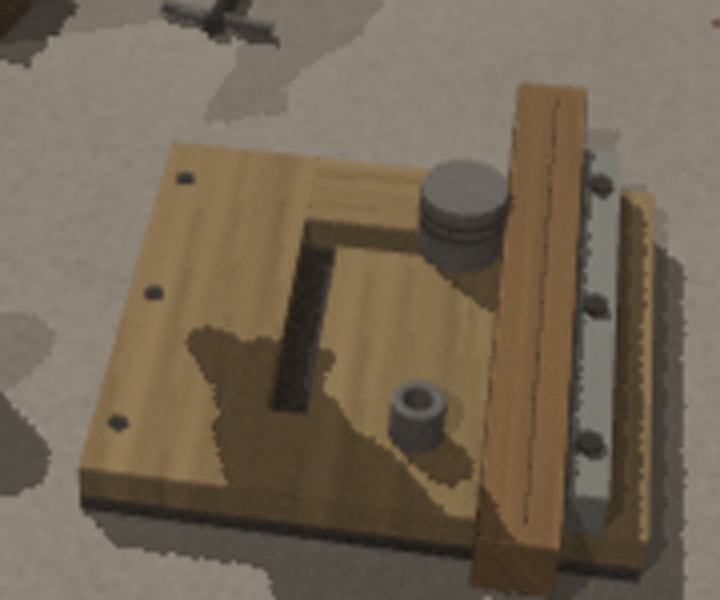

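View pics/scene20.png

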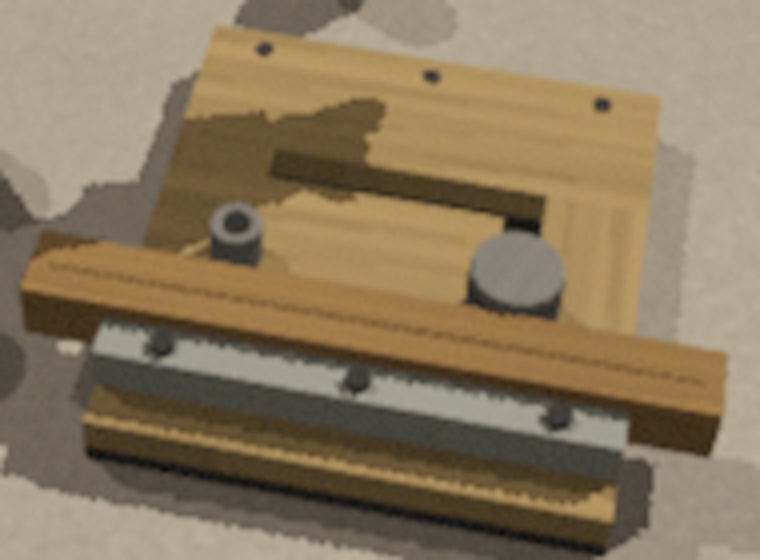

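View pics/scene20f.png

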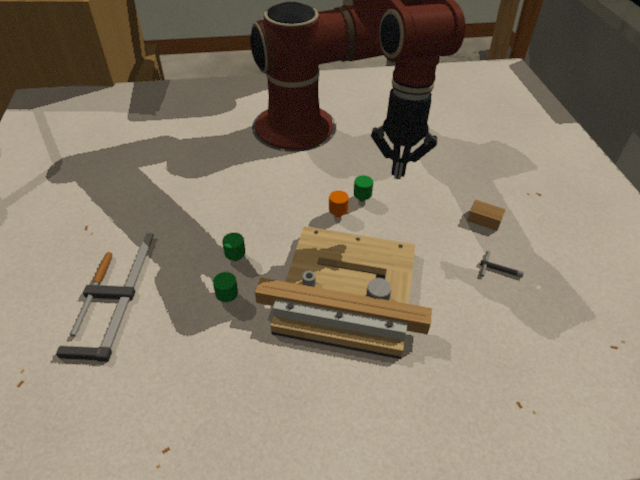

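The pin stands upright at the end of the short leg with its head against the rail, and the rail is on the fence. The bush and everything else are where they started. One last measurement, then I hand in.

Run:
```python
from h import *
X,e=tri((250+516/4-.4,220+270/4-.4),(270+463/4-.4,160+189/4-.4)); print('head top',w2j(X),round(e,4))
X,e=tri((250+237/4-.4,220+222/4-.4),(270+418/4-.4,160+400/4-.4)); print('bush top',w2j(X),'was',w2j([.5786,-.0373,.0546]))
from station import ctrl
print(ctrl.finish_job())
```

```text
head top [31.2 61.6 67.4] 0.0011
bush top [ 21.5 -73.   53.3] was [ 21.6 -72.7  54.6]
the job is handed in; nothing more can be done
None
```

The stop pin is fully home and pressing the rail against the fence, and the job is handed in at about 21 s of the 58 s allowed. With shut fingertips low on the head, I pushed it along the long leg to the corner, went round behind it, and pushed it along the short leg.

**Last checks:**
- **Pin:** its head centre triangulates to jig (31.2, 61.6) mm, against the slot end at (31, 60). It stands upright in the slot.
- **Stop:** the last press reached 17.6 N with no further movement, so it is on the rigid stop.
- **Rail:** the pictures show it closed up against the fence.
- **Other things:** the bush measures within about 1 mm of where it started. The offcut, key, clamp and look-alikes show no change by eye in the last picture.

**What disagreed:**
- **Fingertips:** they sit about 32 mm behind the reported TCP. My first pass therefore passed just over the head without moving the pin. I measured the offset in two views and allowed for it.
- **Heights:** the two-view heights read 1–4 mm lower than the text (plate, head and bush), roughly within the calibration and pixel-picking error.

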